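Stopper a sample bottle in the treadle press

ROBOT

A 7-joint arm with a two-finger parallel gripper is mounted at the origin on the work surface. World frame = base frame: x ahead of the robot, y to its left, z up, the work surface at z = 0. Lengths are in m, angles in rad, forces in N, time in s.
With the tool pointing down it reaches from about 0.4 to 0.85 m from the base axis. Payload 4.5 kg.
Tool frame: the origin (TCP) lies midway between the tips of the shut fingers; the grasp point (between the pads) lies 19 mm behind it; z points along the fingers, y is the line along which they close (so a half turn about z gives the same grasp; the last joint's range is limited). The gripper opens to 85 mm and grips with 20 to 120 N. Pads are 22 mm wide; open, the fingers measure 114 mm over their backs; the gripper's body (76 mm by 85 mm) begins 54 mm behind the grasp point. The pads swing forward as they close: fully open they stand 13 mm farther back than shut.
Start: joints at [1.238, 0.689, -0.195, 1.565, 0.157, 0.902, -0.215], TCP at [0.224, -0.583, 0.231] pointing down, gripper open.
Joint ranges: [-3.01, 3.01], [-0.46, 2.08], [-1.47, 1.51], [0.13, 2.56], [-1, 4.14], [0.04, 2.09], [-2.66, 2.66]. Speed limits (rad/s): [2.57, 2.57, 3.14, 3.14, 3.14, 3.14, 3.14].

INTERFACE

Orientations are given as a unit quaternion [x, y, z, w].
In Python, from rig import bot, optics, ticket, spotter gives the robot as it stands.
- The arm moves only by the tool move_arm, never from a script. Its argument "moves" is a list of rows, each an object of numbers: "x", "y", "z": the shift along the tool's x, y, z in units of 30 mm (1.0 is 30 mm); "ax", "ay", "az": the turn, a rotation vector about the tool's x, y, z in degrees. In form: [{"x": .., "y": .., "z": .., "ax": .., "ay": .., "az": ..}, ...]. A call has 1 to 12 rows; each row shifts and turns the commanded pose from where the row before left it, along the tool's axes as they then stand; what a row does not reach is not made up. A row lasts 1/10 s, in which the tool goes at most 50 mm and 8.59 degrees, less where a joint would pass 70% of its speed; a pose out of reach is approached as far as the arm can. A call is refused whole if a number of a shift passes 1 or a number of a turn 8.59, either way. A call with a gripper value outside its range is refused whole. "claw" is the finger opening in mm, from 0 to 85.4, set as the call begins (left out, the last holds). The fingers move at their own pace and stop on an object; the grip force is fixed at half the most. Time passes only in rows, so rows that do not move let the fingers close. It gives the time, the measured TCP pose, the force, the opening and the grip force at its end, in the units of the state.
- bot.read_state(): the state, without advancing time (a new reading comes with each control period).
- optics.camera(name): name is "scene" or "top" or "wrist"; returns a dict with "frame" (420x560x3 uint8, red, green, blue), "depth" (420x560 float32, m along the optical axis (not along the pixel's ray), 0 where there is no reading), "K" (3x3 intrinsics, pixels), "extrinsics" (4x4, takes a point from camera to world coordinates); the wrist camera has in their place "T_tool_cam" (4x4, takes a point from camera to tool coordinates, whose origin is the TCP and whose axes are the flange's). Camera axes: x right, y down, z forward; pixel columns grow to the right and rows downward; lengths in m; the calibration is good to about 2 mm. A picture is of the moment at which its call begins: read the wrist's pose just before it.
- ticket.finish_job(): hands the job in; it is judged then, once.
Trained networks look in a picture, given as the dict that the camera call returned (one of the last four; its "shot" number tells which), for a name from the list of things; names that differ only in an ending like _2 or _b are one class to them, and where a whole thing is asked for, a point or a joint stands for the part that bears it (a point fixed in the world has none). Each returns a list of dicts, best first, with "p" (0 to 1); they miss things now and then, are a little off and sometimes report something else, mostly with a low value. They report only what shows in the picture. A call takes as long as a camera call.
- spotter.find_in(query, picture): "xy" ([column, row] in pixels, amid what is visible of it).
- spotter.place_of(query, picture): "xy" ([column, row] in pixels: a listed point, or the origin of a listed thing).
The state is a dict: "t": time; "joints": joint angles; "dq": joint speeds; "tau": joint torques, N m; "position": TCP position; "orientation": TCP orientation; "contact_force": force on the tool from outside, world axes, zero at the start; "torque": the same for the moment, N m; "finger_gap": opening from 0.0 (shut) to 1.0 (fully open); "gripper_force": force on a finger pad.
Only numpy, scipy, OpenCV 4.12 (cv2) and the standard library are available. Lean on these libraries where they do the work, as an engineer would, in place of code of your own. Each camera call takes 0.05 s, during which the arm holds its last target. There are 200 camera calls.

TASK

Close the squat sample bottle in the bench stoppering press: stand it gently and upright in the press's sliding tray, push the tray fully home under the ram, then press the spring treadle right down to its stop and keep it there for a moment, so that the rubber stopper is driven in. Then let the treadle come up again and leave the closed bottle standing in the tray under the ram. Only the press may drive the stopper in; leave the other glassware and the dropper bottle where they are.

Things in the scene. Friction and masses are not known exactly. Their poses are not given: they have to be found in the camera images.
- bottle: Squat amber glass sample bottle, loose, about 0.15 kg, upright on the bench: body 50 mm in diameter and 48 mm high (grip here), mouth 65 mm up, with a rubber stopper standing in it (top 79 mm up while proud). Origin: centre of the underside, z up. The only squat bottle; a conical flask and a tall slim bottle stand near it.
- stopper (a joint): How far the bottle's rubber stopper (head 30 mm in diameter, 8 mm thick) has been driven in, m: 0 = standing 6 mm proud of the mouth, 0.006 = fully in. It is stiff (about 5 N) and stays where it is pushed.
- press: Grey bench stoppering press, fixed; position and yaw vary. Origin: underside, below the middle of the tray's track; z up; y: the way the tray slides home (treadle at the +y end); x: away from the robot at yaw 0. In mm: base x -60 to 100, y -155 to 245, 16 thick; head x -30 to 100, y 35 to 105, 140 to 196 above the bench, on two steel posts at x 82. Tray, ram and treadle are centred on x 0.
- tray (a joint): Slide of the aluminium tray, m: 0 = fully out, 0.140 = fully home against its stop, with the seat under the ram; moves along the press's +y. It needs about 2 N and stays where it is left; it starts between 0 and 0.03.
- tray_seat (a point): Centre of the tray's seat, on its floor, 26 mm above the bench: a square recess 60 x 60 mm inside a low rim (5 mm wide, 6 mm high). The bottle stands on this floor with 5 mm of play all round. Moves with the tray.
- tray_knob (a point): Top centre of the tray's upright steel knob: a round post 18 mm in diameter, its top 71 mm and its foot 27 mm above the bench, 95 mm from the seat's centre on the press's -y side. Grip it or push it. Moves with the tray.
- treadle (a joint): Angle of the treadle, rad: 0 = up at rest (sloping up 0.32 rad towards the press's +y), 0.32 = down at its stop (level). A spring brings it back up. Hinged along the press's x at x 0, y 125 mm, 34 mm above the bench. Pressing at the pad's middle takes about 5 N at first and 15 N at the stop.
- treadle_pad (a point): Middle of the top of the treadle's black rubber pad (75 mm along the press's x by 65 mm along the lever), 85 mm from the hinge, about 70 mm above the bench at rest; at the stop it is 44 mm above the bench and at press y 210 mm. Moves with the treadle.
- flask: Clear conical flask, loose, 72 mm across its foot, 115 mm high. Leave alone. Origin: centre of the underside.
- tall_bottle: Tall slim amber bottle, loose, 42 mm in diameter, 125 mm high. Leave alone. Origin: centre of the underside.
- beaker: Clear beaker, loose, 66 mm across, 85 mm high, behind the press. Leave alone. Origin: centre of the underside.
- dropper: Small dropper bottle with a white bulb, loose, 32 mm in diameter, 94 mm high, between robot and press. Leave alone. Origin: centre of the underside.
- rack: White test-tube rack with tubes, fixed, left of the press: 240 x 80 mm, 153 mm high, long side along its x. Origin: centre of the underside.
- ram_foot (a point): Centre of the underside of the press's vertical steel ram (32 mm foot), at press x 0, y 70 mm, 114.5 mm above the bench at rest, 9.5 mm over the proud stopper of a bottle in the tray. It goes down as the treadle is pressed, 15.5 mm at the treadle's stop. Its rod rises through the head to 228 mm.

How it is judged:
On the way, in this order (a step that is already met when the one before it is completed fails the run):
1. the bottle stands upright in the tray, let go, its stopper still proud (horizontal distance between bottle and tray_seat below 0.009 m and z of bottle in the frame of tray_seat below 0.003 m and angle between bottle's own z axis and vertical below 0.06 rad and contact force between the fingers and bottle below 0.1 N and value of joint stopper below 0.002 m), for 0.2 s.
2. the tray is fully home with the bottle upright in it, its stopper still proud (value of joint tray above 0.135 m and horizontal distance between bottle and tray_seat below 0.009 m and angle between bottle's own z axis and vertical below 0.06 rad and value of joint stopper below 0.002 m), for 0.2 s.
3. the treadle is down at its stop and the stopper is driven in (value of joint treadle above 0.3 rad and value of joint stopper above 0.0045 m and value of joint tray above 0.133 m), for 0.3 s.
At the end, for the whole second after the job is handed in: The bottle stands upright and at rest (within 0.06 rad) on the tray's floor, within 9 mm of the seat's centre; the tray is home (at least 133 of its 140 mm); the stopper is driven in by at least 4.5 of its 6 mm; the treadle has come back up (below 0.03 rad) (value of joint stopper above 0.0045 m and value of joint treadle below 0.03 rad and value of joint tray above 0.133 m and horizontal distance between bottle and tray_seat below 0.009 m and z of bottle in the frame of tray_seat below 0.003 m and angle between bottle's own z axis and vertical below 0.06 rad and linear speed of bottle below 0.01 m/s); the robot touches nothing.
It fails at once if the stopper is driven in other than under the ram (value of joint stopper above 0.002 m and value of joint tray below 0.13 m).
It fails at once if the bottle is dropped (falls faster than 0.7 m/s, about 25 mm, out of the fingers) (contact force between the fingers and bottle below 0.1 N and linear speed of bottle above 0.7 m/s).
It fails at once if another loose thing is shoved more than 30 mm or tipped (distance of any of flask, tall_bottle, beaker, dropper from where it was at the start of the episode above 0.03 m or angle between any of flask, tall_bottle, beaker, dropper's own z axis and vertical above 0.5 rad).
It also fails if it takes over 70 s, if anything falls off the work surface, if the arm or the gripper's body presses on something with over 40 N, if the wrist force passes 120 N, or if a joint passes its speed limit or range.

## Working session

There is one attempt and no reset: what is moved stays moved. The work goes in short steps, Python scripts to look and compute and a tool call to move; the robot and the scene stay as the last step left them, time stands still between calls to the robot, and variables do not carry over. Pictures are saved under pics/ and viewed, at most 10 in all, crops included, and the job is handed in when it is done.

Besides the shell and the picture viewer there is one more tool, called after "Call:" by a JSON object that holds its "name" and its "arguments". move_arm: Moves the arm, as the interface text tells. Its arguments: {"type":"object","properties":{"moves":{"type":"array","items":{"type":"object","properties":{"x":{"type":"number"},"y":{"type":"number"},"z":{"type":"number"},"ax":{"type":"number"},"ay":{"type":"number"},"az":{"type":"number"}}}},"claw":{"type":"number"}},"required":["moves"]}

```bash
mkdir -p pics
cat > h.py <<'E'
import numpy as np, cv2
from rig import bot, optics, ticket, spotter
def w(cam,xy,z=None):
    K=cam["K"];T=np.array(cam["extrinsics"]);u,v=xy
    r=np.array([(u-K[0][2])/K[0][0],(v-K[1][2])/K[1][1],1.])
    if z is None:
        d=cam["depth"][int(round(v)),int(round(u))]
    else:
        d=(z-T[2,3])/(T[:3,:3]@r)[2]
    return T[:3,:3]@(r*d)+T[:3,3]
def save(cam,n): cv2.imwrite(f"pics/{n}.png",cv2.cvtColor(cam["frame"],cv2.COLOR_RGB2BGR))
E
python3 - <<'E'
from h import *
np.set_printoptions(precision=4,suppress=True)
Z=dict(bottle=0,press=0,tray_seat=.026,tray_knob=.071,treadle_pad=.07,flask=0,tall_bottle=0,beaker=0,dropper=0,rack=0,ram_foot=.1145)
s=bot.read_state();print(s["position"],s["orientation"],s["t"])
for n in ("top","scene"):
    c=optics.camera(n);save(c,n);print(n,np.array(c["extrinsics"])[:3,3])
    for q,z in Z.items():
        for r in spotter.place_of(q,c)[:2]: print(q,np.round(r["xy"],1),round(r["p"],2),w(c,r["xy"],z))
E
```

```text
[ 0.2238 -0.5828  0.2305] [ 0.9832  0.1824 -0.0002 -0.0009] 0.0
top [0.4795 0.0947 1.2204]
bottle [385.1 241.7] 0.83 [ 0.4499 -0.2417  0.    ]
bottle [234.5 135.6] 0.68 [0.7724 0.2279 0.    ]
press [275.3 192. ] 0.74 [0.5977 0.0978 0.    ]
press [332.1 187.9] 0.24 [ 0.6133 -0.0779  0.    ]
tray_seat [302.  191.2] 0.9 [0.5989 0.017  0.026 ]
tray_knob [335.6 186.9] 0.85 [ 0.6086 -0.078   0.071 ]
treadle_pad [209.5 193.5] 0.84 [0.5835 0.2889 0.07  ]
flask [425.3 226.5] 0.74 [ 0.4984 -0.3662  0.    ]
tall_bottle [384.9 201.4] 0.48 [ 0.574  -0.2416  0.    ]
beaker [237.1 136.9] 0.62 [0.7684 0.2197 0.    ]
dropper [301.6 264. ] 0.39 [0.3783 0.014  0.    ]
rack [139.4 204.2] 0.62 [ 0.5533  0.5148 -0.    ]
scene [ 1.028  -0.5415  0.7693]
bottle [156.6 287.3] 0.58 [ 0.4414 -0.2336  0.    ]
press [286.5 238.7] 0.82 [0.5988 0.0911 0.    ]
tray_seat [269.7 248.4] 0.73 [0.5987 0.0144 0.026 ]
tray_seat [362.9 238.1] 0.44 [0.7779 0.1953 0.026 ]
tray_knob [246.  254.9] 0.84 [ 0.5918 -0.0705  0.071 ]
tray_knob [196.1 316.1] 0.37 [ 0.6187 -0.2627  0.071 ]
flask [130.6 336.2] 0.71 [ 0.4994 -0.3543  0.    ]
tall_bottle [194.6 319. ] 0.75 [ 0.5798 -0.2418  0.    ]
beaker [365.  237.6] 0.86 [0.773  0.2264 0.    ]
dropper [211.2 220.1] 0.71 [0.3783 0.0217 0.    ]
rack [345.6 165.1] 0.81 [0.5549 0.511  0.    ]
rack [267.5 246.5] 0.4 [0.5746 0.0358 0.    ]
```

View pics/top.png

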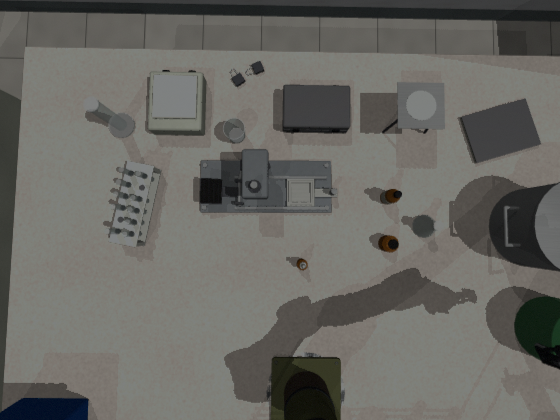

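View pics/scene.png

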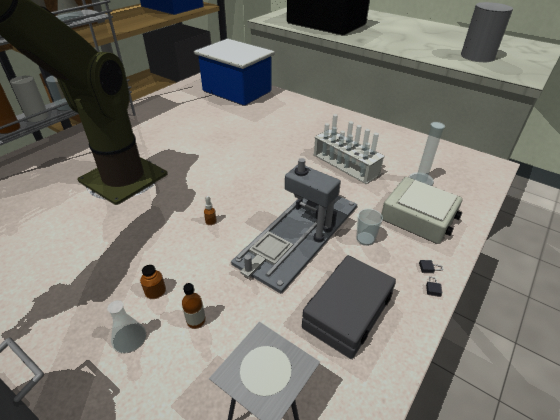

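The overhead view shows the squat bottle at about (388,243), the tall one at (393,196) and the flask at (424,226). The seat is at (301,192), the knob at (330,191) and the treadle pad at (210,190). The press yaw is close to 0. Next I'll move the wrist camera over the bottle, after checking its mounting.

Run:
```python
from h import *
np.set_printoptions(precision=4,suppress=True)
c=optics.camera("wrist");print(np.array(c["T_tool_cam"]),c["K"])
c=optics.camera("top")
v,u=np.mgrid[0:420,0:560];K=c["K"];d=c["depth"]
P=np.stack([(u-K[0][2])/K[0][0]*d,(v-K[1][2])/K[1][1]*d,d],-1)@np.array(c["extrinsics"])[:3,:3].T+np.array(c["extrinsics"])[:3,3]
def box(x0,x1,y0,y1,z0,z1):
    m=(d>0)&(P[...,0]>x0)&(P[...,0]<x1)&(P[...,1]>y0)&(P[...,1]<y1)&(P[...,2]>z0)&(P[...,2]<z1);q=P[m];return q
for n,b in dict(stopper=(.39,.5,-.3,-.19,.07,.09),bottle=(.39,.5,-.3,-.19,.03,.09),knob=(.57,.63,-.12,-.03,.06,.08),pad=(.5,.65,.24,.34,.05,.09),base=(.5,.75,-.12,.36,.011,.021),flask=(.45,.55,-.42,-.3,.03,.13),tall=(.54,.62,-.28,-.2,.08,.14)).items():
    q=box(*b);print(n,len(q),q.mean(0),q.min(0),q.max(0))
q=box(.5,.75,-.12,.36,.011,.021)[:,:2].astype(np.float32);print(cv2.minAreaRect(q))
```

```text
[[-0.0001 -0.9568 -0.2906  0.0744]
 [ 1.     -0.0002  0.0004 -0.    ]
 [-0.0005 -0.2906  0.9568 -0.1427]
 [ 0.      0.      0.      1.    ]] [[324.912    0.     281.3383]
 [  0.     324.912  206.1731]
 [  0.       0.       1.    ]]
stopper 92 [ 0.4457 -0.2424  0.0787] [ 0.4312 -0.2573  0.0735] [ 0.4599 -0.2276  0.0837]
bottle 246 [ 0.4461 -0.2368  0.0613] [ 0.4209 -0.268   0.0301] [ 0.4682 -0.2166  0.0837]
knob 31 [ 0.5956 -0.0714  0.0698] [ 0.5883 -0.0791  0.06  ] [ 0.6024 -0.0629  0.0758]
pad 599 [0.5912 0.2845 0.069 ] [0.555  0.2405 0.0501] [0.6294 0.3187 0.0823]
base 3456 [0.6174 0.1204 0.0159] [ 0.5315 -0.09    0.011 ] [0.7495 0.3269 0.021 ]
flask 350 [ 0.4995 -0.3502  0.0722] [ 0.4724 -0.3764  0.0302] [ 0.5266 -0.3312  0.1198]
tall 139 [ 0.585  -0.2395  0.1015] [ 0.5663 -0.2568  0.08  ] [ 0.6043 -0.2251  0.1301]
((0.6429501175880432, 0.11940352618694305), (0.2166724056005478, 0.4169809818267822), 0.8885504603385925)
```

Call:
{"name": "move_arm", "arguments": {"moves": [{"az": 7}, {"az": 7}, {"az": 7}, {}, {"x": 0.8, "y": -0.4}, {"x": 0.8, "y": -0.4}, {"x": 0.8, "y": -0.4}, {"x": 0.8, "y": -0.4}, {"x": 0.8, "y": -0.4}, {"x": 0.8, "y": -0.4}, {"x": 0.8, "y": -0.4}, {"x": 0.8, "y": -0.4}]}}

```text
$.moves[0]: bad value
```

Call:
{"name": "move_arm", "arguments": {"moves": [{"y": -0.8}, {"y": -0.9}, {"y": -0.9}, {"y": -0.9}, {"y": -0.9}, {"y": -0.9}, {"y": -0.9}, {"y": -0.9}, {"y": -0.9}, {"x": 1}, {}, {}], "claw": 85}}

```text
$.moves[0]: bad value
```

Call:
{"name": "move_arm", "arguments": {"moves": [{"x": 0, "y": 0, "z": 0, "ax": 0, "ay": 0, "az": 7}, {"x": 0, "y": 0, "z": 0, "ax": 0, "ay": 0, "az": 7}, {"x": 0, "y": 0, "z": 0, "ax": 0, "ay": 0, "az": 7}, {"x": 0.8, "y": -0.4, "z": 0, "ax": 0, "ay": 0, "az": 0}, {"x": 0.8, "y": -0.4, "z": 0, "ax": 0, "ay": 0, "az": 0}, {"x": 0.8, "y": -0.4, "z": 0, "ax": 0, "ay": 0, "az": 0}, {"x": 0.8, "y": -0.4, "z": 0, "ax": 0, "ay": 0, "az": 0}]}}

```text
t: 2.0
position: [0.3211, -0.5349, 0.2314]
orientation: [1.0, 0.0, 0.0, 0.0]
contact_force: [-0.2, -0.2, 0.5]
finger_gap: 0.999
gripper_force: 0.0
```

Call:
{"name": "move_arm", "arguments": {"moves": [{"x": 0.38, "y": -0.89, "z": 0, "ax": 0, "ay": 0, "az": 0}, {"x": 0.38, "y": -0.89, "z": 0, "ax": 0, "ay": 0, "az": 0}, {"x": 0.38, "y": -0.89, "z": 0, "ax": 0, "ay": 0, "az": 0}, {"x": 0.38, "y": -0.89, "z": 0, "ax": 0, "ay": 0, "az": 0}, {"x": 0.38, "y": -0.89, "z": 0, "ax": 0, "ay": 0, "az": 0}, {"x": 0.38, "y": -0.89, "z": 0, "ax": 0, "ay": 0, "az": 0}, {"x": 0.38, "y": -0.89, "z": 0, "ax": 0, "ay": 0, "az": 0}, {"x": 0.38, "y": -0.89, "z": 0, "ax": 0, "ay": 0, "az": 0}, {"x": 0.38, "y": -0.89, "z": 0, "ax": 0, "ay": 0, "az": 0}, {"x": 0.38, "y": -0.89, "z": 0, "ax": 0, "ay": 0, "az": 0}, {"x": 0.3, "y": -0.85, "z": 0, "ax": 0, "ay": 0, "az": 0}, {"x": 0, "y": 0, "z": 0, "ax": 0, "ay": 0, "az": 0}]}}

```text
t: 3.2
position: [0.4452, -0.2383, 0.2314]
orientation: [1.0, 0.004, 0.001, -0.001]
contact_force: [-0.1, -0.7, 0.1]
finger_gap: 1.003
gripper_force: 0.0
```

```bash
cat >> h.py <<'E'
from scipy.spatial.transform import Rotation as Ro
def wrist():
    s=bot.read_state();c=optics.camera("wrist");T=np.eye(4);T[:3,:3]=Ro.from_quat(s["orientation"]).as_matrix();T[:3,3]=s["position"]
    c["extrinsics"]=T@np.array(c["T_tool_cam"]);return c
def cloud(c):
    d=c["depth"];K=c["K"];v,u=np.mgrid[0:420,0:560]
    P=np.stack([(u-K[0][2])/K[0][0]*d,(v-K[1][2])/K[1][1]*d,d],-1)@c["extrinsics"][:3,:3].T+c["extrinsics"][:3,3]
    return P
def box(P,d,x0,x1,y0,y1,z0,z1):
    return P[(d>0)&(P[...,0]>x0)&(P[...,0]<x1)&(P[...,1]>y0)&(P[...,1]<y1)&(P[...,2]>z0)&(P[...,2]<z1)]
E
python3 - <<'E'
from h import *
np.set_printoptions(precision=4,suppress=True)
c=wrist();save(c,"w1");P=cloud(c)
q=box(P,c["depth"],.4,.5,-.3,-.19,.074,.085);print(len(q),np.median(q,0),q.min(0),q.max(0))
q=box(P,c["depth"],.4,.5,-.3,-.19,.02,.06);print(len(q),np.median(q,0),q.min(0),q.max(0))
print(bot.read_state()["position"],bot.read_state()["t"])
E
```

```text
774 [ 0.4461 -0.243   0.079 ] [ 0.4312 -0.2574  0.0747] [ 0.4604 -0.2282  0.0811]
1052 [ 0.4584 -0.2421  0.0514] [ 0.4211 -0.2673  0.0201] [ 0.4705 -0.2188  0.0589]
[ 0.4441 -0.2409  0.2314] 3.25
```

View pics/w1.png

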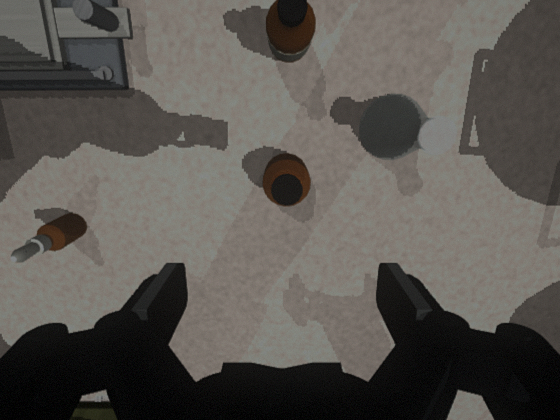

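The wrist view shows the squat bottle between the finger lines (stopper at (288,190)), with the flask and tall bottle clear of it. I measure the bottle at (0.446, -0.243).

Call:
{"name": "move_arm", "arguments": {"moves": [{"x": 0.06, "y": 0.05, "z": 0.9, "ax": 0, "ay": 0, "az": 0}, {"x": 0, "y": 0, "z": 0.9, "ax": 0, "ay": 0, "az": 0}, {"x": 0, "y": 0, "z": 0.9, "ax": 0, "ay": 0, "az": 0}, {"x": 0, "y": 0, "z": 0.9, "ax": 0, "ay": 0, "az": 0}, {"x": 0, "y": 0, "z": 0.9, "ax": 0, "ay": 0, "az": 0}, {"x": 0, "y": 0, "z": 0.9, "ax": 0, "ay": 0, "az": 0}, {"x": 0, "y": 0, "z": 0.7, "ax": 0, "ay": 0, "az": 0}, {"x": 0, "y": 0, "z": 0.5, "ax": 0, "ay": 0, "az": 0}, {"x": 0, "y": 0, "z": 0.4, "ax": 0, "ay": 0, "az": 0}, {"x": 0, "y": 0, "z": 0.25, "ax": 0, "ay": 0, "az": 0}, {"x": 0, "y": 0, "z": 0, "ax": 0, "ay": 0, "az": 0}, {"x": 0, "y": 0, "z": 0, "ax": 0, "ay": 0, "az": 0}]}}

```text
t: 4.45
position: [0.4451, -0.2448, 0.0142]
orientation: [1.0, -0.0, 0.0, 0.0]
contact_force: [-0.2, 0.8, -0.4]
finger_gap: 0.999
gripper_force: 0.0
```

Call:
{"name": "move_arm", "arguments": {"moves": [{"x": 0, "y": 0, "z": 0, "ax": 0, "ay": 0, "az": 0}, {"x": 0, "y": 0, "z": 0, "ax": 0, "ay": 0, "az": 0}, {"x": 0, "y": 0, "z": 0, "ax": 0, "ay": 0, "az": 0}, {"x": 0, "y": 0, "z": 0, "ax": 0, "ay": 0, "az": 0}, {"x": 0, "y": 0, "z": 0, "ax": 0, "ay": 0, "az": 0}, {"x": 0, "y": 0, "z": 0, "ax": 0, "ay": 0, "az": 0}, {"x": 0, "y": 0, "z": 0, "ax": 0, "ay": 0, "az": 0}, {"x": 0, "y": 0, "z": 0, "ax": 0, "ay": 0, "az": 0}, {"x": 0, "y": 0, "z": 0, "ax": 0, "ay": 0, "az": 0}, {"x": 0, "y": 0, "z": 0, "ax": 0, "ay": 0, "az": 0}], "claw": 40}}

```text
t: 5.45
position: [0.4452, -0.2444, 0.0148]
orientation: [1.0, 0.0, 0.001, 0.0]
contact_force: [-0.6, 1.1, 6.1]
finger_gap: 0.57
gripper_force: 61.5
```

Call:
{"name": "move_arm", "arguments": {"moves": [{"x": 0, "y": 0, "z": -0.4, "ax": 0, "ay": 0, "az": 0}, {"x": 0, "y": 0, "z": -0.9, "ax": 0, "ay": 0, "az": 0}, {"x": 0, "y": 0, "z": -0.9, "ax": 0, "ay": 0, "az": 0}, {"x": 0, "y": 0, "z": -0.9, "ax": 0, "ay": 0, "az": 0}, {"x": 0, "y": 0, "z": -0.9, "ax": 0, "ay": 0, "az": 0}, {"x": 0.25, "y": -0.8, "z": -0.7, "ax": 0, "ay": 0, "az": 0}, {"x": 0.35, "y": -0.9, "z": -0.4, "ax": 0, "ay": 0, "az": 0}, {"x": 0.4, "y": -0.9, "z": 0, "ax": 0, "ay": 0, "az": 0}, {"x": 0.4, "y": -0.9, "z": 0, "ax": 0, "ay": 0, "az": 0}, {"x": 0.4, "y": -0.9, "z": 0, "ax": 0, "ay": 0, "az": 0}, {"x": 0.4, "y": -0.9, "z": 0, "ax": 0, "ay": 0, "az": 0}, {"x": 0.3, "y": -0.5, "z": 0, "ax": 0, "ay": 0, "az": 0}]}}

```text
t: 6.65
position: [0.5202, -0.0671, 0.1674]
orientation: [1.0, 0.002, 0.0, -0.001]
contact_force: [-0.0, -0.3, -1.8]
finger_gap: 0.569
gripper_force: 62.5
```

Run:
```python
from h import *
np.set_printoptions(precision=4,suppress=True)
print({k:np.round(bot.read_state()[k],4) for k in("position","orientation","contact_force","gripper_force")})
c=wrist();save(c,"w2");P=cloud(c)
for n,b in dict(knob=(.57,.63,-.11,-.03,.067,.075),rim=(.54,.65,-.05,.1,.030,.0345),floor=(.54,.65,-.02,.07,.0235,.0285),base=(.5,.75,-.12,.36,.012,.020),pad=(.5,.66,.24,.34,.05,.09)).items():
    q=box(P,c["depth"],*b)
    if len(q): print(n,len(q),np.median(q,0),np.percentile(q,2,axis=0),np.percentile(q,98,axis=0),cv2.minAreaRect(q[:,:2].astype(np.float32)))
for k,z in(("tray_seat",.026),("tray_knob",.071)):
    for r in spotter.place_of(k,c)[:1]: print(k,r,w(c,r["xy"],z))
```

```text
{'position': array([ 0.5202, -0.0671,  0.1674]), 'orientation': array([ 1.    ,  0.0019,  0.0001, -0.0008]), 'contact_force': array([-0.0006, -0.272 , -1.8253]), 'gripper_force': np.float64(62.5338)}
knob 511 [ 0.597  -0.0721  0.071 ] [ 0.589  -0.0798  0.0689] [ 0.605  -0.0643  0.0724] ((0.5969157814979553, -0.07239589095115662), (0.017255207523703575, 0.01704404503107071), 45.15147399902344)
rim 2202 [0.6009 0.0234 0.0321] [ 0.5614 -0.0123  0.0304] [0.6307 0.0573 0.0336] ((0.5959050059318542, 0.022678732872009277), (0.07009654492139816, 0.07110407948493958), 0.9907817244529724)
floor 10028 [0.5995 0.0222 0.026 ] [ 0.5467 -0.0185  0.0237] [0.6451 0.0636 0.0276] ((0.5959317684173584, 0.024997606873512268), (0.10295362770557404, 0.08995048701763153), 0.0049940007738769054)
base 30925 [0.62   0.084  0.0162] [ 0.5379 -0.0679  0.0145] [0.6744 0.1748 0.0179] ((0.6056979298591614, 0.06208392232656479), (0.14182347059249878, 0.2672155201435089), 0.5802521705627441)
tray_seat {'xy': [175.9, 104.9], 'p': 0.59} [0.5964 0.0215 0.026 ]
tray_knob {'xy': [286.6, 106.5], 'p': 0.76} [ 0.5953 -0.0704  0.071 ]
```

View pics/w2.png

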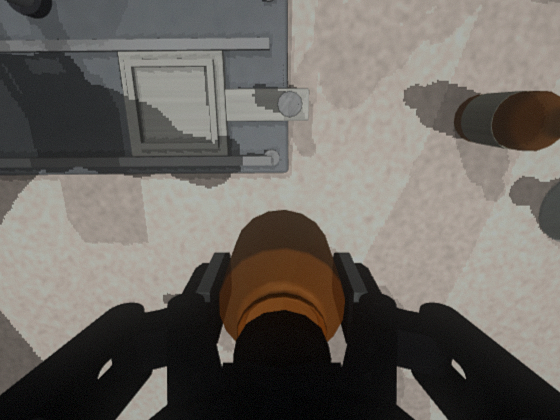

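The wrist view shows the bottle upright between the pads. The tray rim is centred near (172,105) and the knob near (290,103). I measure the seat at (0.596, 0.0227), which agrees with the knob plus 95 mm.

Call:
{"name": "move_arm", "arguments": {"moves": [{"x": 0.4, "y": -0.5, "z": 0, "ax": 0, "ay": 0, "az": 0}, {"x": 0.6, "y": -0.7, "z": 0, "ax": 0, "ay": 0, "az": 0}, {"x": 0.6, "y": -0.7, "z": 0, "ax": 0, "ay": 0, "az": 0}, {"x": 0.5, "y": -0.6, "z": 0, "ax": 0, "ay": 0, "az": 0}, {"x": 0.38, "y": -0.42, "z": 0, "ax": 0, "ay": 0, "az": 0}, {"x": 0, "y": 0, "z": 0.8, "ax": 0, "ay": 0, "az": 0}, {"x": 0, "y": 0, "z": 0.8, "ax": 0, "ay": 0, "az": 0}, {"x": 0, "y": 0, "z": 0.7, "ax": 0, "ay": 0, "az": 0}, {"x": 0, "y": 0, "z": 0, "ax": 0, "ay": 0, "az": 0}, {"x": 0, "y": 0, "z": 0, "ax": 0, "ay": 0, "az": 0}, {"x": 0, "y": 0, "z": 0, "ax": 0, "ay": 0, "az": 0}]}}

```text
t: 7.9
position: [0.5949, 0.0164, 0.0992]
orientation: [1.0, -0.0, 0.001, 0.0]
contact_force: [0.1, 0.3, -2.1]
finger_gap: 0.574
gripper_force: 62.6
```

Run:
```python
from h import *
np.set_printoptions(precision=4,suppress=True)
print({k:np.round(bot.read_state()[k],4) for k in("t","position","orientation","contact_force","gripper_force")})
c=wrist();P=cloud(c)
for n,b in dict(knob=(.57,.63,-.11,-.03,.067,.075),rim=(.54,.65,-.05,.1,.030,.0345),stop=(.55,.62,0,.05,.11,.17)).items():
    q=box(P,c["depth"],*b)
    if len(q): print(n,len(q),np.median(q,0),np.percentile(q,2,axis=0),np.percentile(q,98,axis=0),cv2.minAreaRect(q[:,:2].astype(np.float32)))
```

```text
{'t': np.float64(7.9), 'position': array([0.5949, 0.0164, 0.0992]), 'orientation': array([ 1.    , -0.0004,  0.001 ,  0.0002]), 'contact_force': array([ 0.0662,  0.2582, -2.0734]), 'gripper_force': np.float64(62.6348)}
knob 770 [ 0.5981 -0.0712  0.0709] [ 0.5899 -0.0795  0.0676] [ 0.6054 -0.0636  0.0722] ((0.5975418090820312, -0.07185060530900955), (0.01771680824458599, 0.01681244932115078), 85.79515838623047)
rim 1861 [0.6231 0.031  0.0321] [ 0.5751 -0.0118  0.0305] [0.6309 0.0574 0.0334] ((0.5997522473335266, 0.022732499986886978), (0.06257881969213486, 0.0702505111694336), 0.6969287991523743)
stop 15581 [0.6071 0.0212 0.1417] [0.5919 0.0015 0.1137] [0.6195 0.0478 0.167 ] ((0.6026208996772766, 0.023308150470256805), (0.0334356389939785, 0.05142328143119812), 18.911941528320312)
```

Call:
{"name": "move_arm", "arguments": {"moves": [{"x": 0, "y": -0.21, "z": 0, "ax": 0, "ay": 0, "az": 0}, {"x": 0, "y": 0, "z": 0.6, "ax": 0, "ay": 0, "az": 0}, {"x": 0, "y": 0, "z": 0.5, "ax": 0, "ay": 0, "az": 0}, {"x": 0, "y": 0, "z": 0.4, "ax": 0, "ay": 0, "az": 0}, {"x": 0, "y": 0, "z": 0.14, "ax": 0, "ay": 0, "az": 0}, {"x": 0, "y": 0, "z": 0, "ax": 0, "ay": 0, "az": 0}, {"x": 0, "y": 0, "z": 0, "ax": 0, "ay": 0, "az": 0}, {"x": 0, "y": 0, "z": 0, "ax": 0, "ay": 0, "az": 0}]}}

```text
t: 8.75
position: [0.5947, 0.0235, 0.0492]
orientation: [1.0, 0.0, 0.001, 0.0]
contact_force: [0.3, -0.3, -2.0]
finger_gap: 0.567
gripper_force: 62.6
```

Call:
{"name": "move_arm", "arguments": {"moves": [{"x": 0.02, "y": 0, "z": 0.1, "ax": 0, "ay": 0, "az": 0}, {"x": 0, "y": 0, "z": 0.08, "ax": 0, "ay": 0, "az": 0}, {"x": 0, "y": 0, "z": 0.07, "ax": 0, "ay": 0, "az": 0}, {"x": 0, "y": 0, "z": 0, "ax": 0, "ay": 0, "az": 0}, {"x": 0, "y": 0, "z": 0, "ax": 0, "ay": 0, "az": 0}, {"x": 0, "y": 0, "z": 0, "ax": 0, "ay": 0, "az": 0}]}}

```text
t: 9.35
position: [0.5948, 0.0236, 0.0411]
orientation: [1.0, 0.0, -0.0, 0.0]
contact_force: [-0.1, -0.1, -1.7]
finger_gap: 0.571
gripper_force: 62.8
```

Call:
{"name": "move_arm", "arguments": {"moves": [{"x": 0, "y": 0, "z": 0.03, "ax": 0, "ay": 0, "az": 0}, {"x": 0, "y": 0, "z": 0.02, "ax": 0, "ay": 0, "az": 0}, {"x": 0, "y": 0, "z": 0, "ax": 0, "ay": 0, "az": 0}, {"x": 0, "y": 0, "z": 0, "ax": 0, "ay": 0, "az": 0}]}}

```text
t: 9.75
position: [0.5948, 0.0236, 0.0408]
orientation: [1.0, 0.0, 0.0, -0.0]
contact_force: [-1.5, 0.1, 7.3]
finger_gap: 0.568
gripper_force: 63.7
```

The contact force shows the bottle is on the tray floor, so I'm releasing it, opening partly and then rising.

Call:
{"name": "move_arm", "arguments": {"moves": [{"x": 0, "y": 0, "z": 0, "ax": 0, "ay": 0, "az": 0}, {"x": 0, "y": 0, "z": 0, "ax": 0, "ay": 0, "az": 0}, {"x": 0, "y": 0, "z": 0, "ax": 0, "ay": 0, "az": 0}, {"x": 0, "y": 0, "z": 0, "ax": 0, "ay": 0, "az": 0}, {"x": 0, "y": 0, "z": 0, "ax": 0, "ay": 0, "az": 0}], "claw": 80}}

```text
t: 10.25
position: [0.5948, 0.0236, 0.0395]
orientation: [1.0, 0.0, -0.0, 0.0]
contact_force: [-0.6, -0.3, -0.5]
finger_gap: 0.94
gripper_force: 0.0
```

Call:
{"name": "move_arm", "arguments": {"moves": [{"x": 0, "y": 0, "z": -0.3, "ax": 0, "ay": 0, "az": 0}, {"x": 0, "y": 0, "z": -0.6, "ax": 0, "ay": 0, "az": 0}, {"x": 0, "y": 0, "z": -0.8, "ax": 0, "ay": 0, "az": 0}, {"x": 0, "y": 0, "z": -0.8, "ax": 0, "ay": 0, "az": 0}, {"x": 0, "y": 0.6, "z": -0.4, "ax": 0, "ay": 0, "az": 0}, {"x": 0, "y": 0.9, "z": 0, "ax": 0, "ay": 0, "az": 0}, {"x": 0, "y": 0.9, "z": 0, "ax": 0, "ay": 0, "az": 0}, {"x": 0, "y": 0.9, "z": 0, "ax": 0, "ay": 0, "az": 0}, {"x": 0, "y": 0.9, "z": 0, "ax": 0, "ay": 0, "az": 0}, {"x": 0, "y": 0.6, "z": 0, "ax": 0, "ay": 0, "az": 0}, {"x": 0, "y": 0, "z": 0, "ax": 0, "ay": 0, "az": 0}, {"x": 0, "y": 0, "z": 0, "ax": 0, "ay": 0, "az": 0}]}}

```text
t: 11.45
position: [0.5949, -0.1197, 0.1269]
orientation: [1.0, 0.0, 0.0, -0.0]
contact_force: [-0.1, 0.3, -0.5]
finger_gap: 0.939
gripper_force: 0.0
```

Run:
```python
from h import *
np.set_printoptions(precision=4,suppress=True)
print({k:np.round(bot.read_state()[k],4) for k in("t","position","orientation","contact_force")})
for n in("wrist","top"):
    if n=="wrist": c=wrist();save(c,"w3")
    else: c=optics.camera("top");c["extrinsics"]=np.array(c["extrinsics"])
    P=cloud(c)
    for n,b in dict(knob=(.57,.63,-.11,-.03,.067,.075),rim=(.54,.65,-.05,.1,.030,.0345),stop=(.55,.65,-.02,.06,.099,.11)).items():
        q=box(P,c["depth"],*b)
        if len(q): print(n,len(q),np.median(q,0),cv2.minAreaRect(q[:,:2].astype(np.float32)))
```

```text
{'t': np.float64(11.45), 'position': array([ 0.5949, -0.1197,  0.1269]), 'orientation': array([ 1.    ,  0.0001,  0.0002, -0.0004]), 'contact_force': array([-0.1201,  0.3479, -0.5358])}
knob 568 [ 0.598  -0.073   0.0709] ((0.5973443388938904, -0.07259955257177353), (0.016971124336123466, 0.017340943217277527), 15.646279335021973)
rim 1933 [0.6152 0.0025 0.032 ] ((0.5959007740020752, 0.02239828370511532), (0.07014928758144379, 0.07142149657011032), 0.6748407483100891)
stop 2370 [0.5964 0.0208 0.1049] ((0.59491366147995, 0.02196461521089077), (0.028009869158267975, 0.029961474239826202), 74.74427795410156)
knob 8 [ 0.5907 -0.0722  0.071 ] ((0.5908522009849548, -0.07188751548528671), (0.005566188599914312, 0.01426353957504034), 1.1877171993255615)
rim 96 [0.6029 0.0385 0.0315] ((0.5903103947639465, 0.01344975084066391), (0.09304378181695938, 0.08346813917160034), 84.1149673461914)
stop 84 [0.5945 0.0236 0.1046] ((0.5944902896881104, 0.023541806265711784), (0.026016397401690483, 0.02692430466413498), 45.75545120239258)
```

View pics/w3.png

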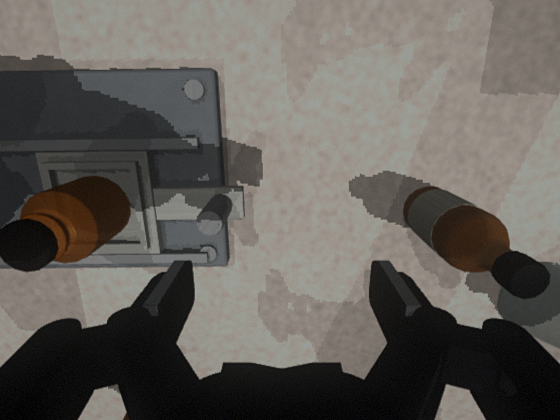

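The bottle stands upright in the seat with its stopper proud (top at 105 mm, centre within about 1 mm). Next I'll shut the fingers, descend behind the knob and push it home.

Call:
{"name": "move_arm", "arguments": {"moves": [{"x": 0.07, "y": 0.1, "z": 0, "ax": 0, "ay": 0, "az": 0}, {"x": 0, "y": 0, "z": 0, "ax": 0, "ay": 0, "az": 0}, {"x": 0, "y": 0, "z": 0, "ax": 0, "ay": 0, "az": 0}, {"x": 0, "y": 0, "z": 0, "ax": 0, "ay": 0, "az": 0}, {"x": 0, "y": 0, "z": 0, "ax": 0, "ay": 0, "az": 0}, {"x": 0, "y": 0, "z": 0, "ax": 0, "ay": 0, "az": 0}, {"x": 0, "y": 0, "z": 0.7, "ax": 0, "ay": 0, "az": 0}, {"x": 0, "y": 0, "z": 0.8, "ax": 0, "ay": 0, "az": 0}, {"x": 0, "y": 0, "z": 0.8, "ax": 0, "ay": 0, "az": 0}, {"x": 0, "y": 0, "z": 0.4, "ax": 0, "ay": 0, "az": 0}, {"x": 0, "y": 0, "z": 0, "ax": 0, "ay": 0, "az": 0}, {"x": 0, "y": 0, "z": 0, "ax": 0, "ay": 0, "az": 0}], "claw": 0}}

```text
t: 12.75
position: [0.5974, -0.1236, 0.0461]
orientation: [1.0, 0.0, 0.0, 0.0]
contact_force: [0.0, -0.3, 0.1]
finger_gap: -0.005
gripper_force: 0.0
```

Call:
{"name": "move_arm", "arguments": {"moves": [{"x": 0, "y": -0.15, "z": 0, "ax": 0, "ay": 0, "az": 0}, {"x": 0, "y": -0.15, "z": 0, "ax": 0, "ay": 0, "az": 0}, {"x": 0, "y": -0.15, "z": 0, "ax": 0, "ay": 0, "az": 0}, {"x": 0, "y": -0.15, "z": 0, "ax": 0, "ay": 0, "az": 0}, {"x": 0, "y": -0.15, "z": 0, "ax": 0, "ay": 0, "az": 0}, {"x": 0, "y": -0.15, "z": 0, "ax": 0, "ay": 0, "az": 0}, {"x": 0, "y": -0.15, "z": 0, "ax": 0, "ay": 0, "az": 0}, {"x": 0, "y": -0.15, "z": 0, "ax": 0, "ay": 0, "az": 0}, {"x": 0, "y": -0.15, "z": 0, "ax": 0, "ay": 0, "az": 0}, {"x": 0, "y": -0.15, "z": 0, "ax": 0, "ay": 0, "az": 0}]}}

```text
t: 13.75
position: [0.5968, -0.0786, 0.0456]
orientation: [1.0, -0.0, -0.0, 0.0]
contact_force: [-0.3, -2.2, 1.2]
finger_gap: 0.001
gripper_force: 1.1
```

Call:
{"name": "move_arm", "arguments": {"moves": [{"x": 0, "y": -0.17, "z": 0, "ax": 0, "ay": 0, "az": 0}, {"x": 0, "y": -0.17, "z": 0, "ax": 0, "ay": 0, "az": 0}, {"x": 0, "y": -0.17, "z": 0, "ax": 0, "ay": 0, "az": 0}, {"x": 0, "y": -0.17, "z": 0, "ax": 0, "ay": 0, "az": 0}, {"x": 0, "y": -0.17, "z": 0, "ax": 0, "ay": 0, "az": 0}, {"x": 0, "y": -0.17, "z": 0, "ax": 0, "ay": 0, "az": 0}, {"x": 0, "y": -0.17, "z": 0, "ax": 0, "ay": 0, "az": 0}, {"x": 0, "y": -0.17, "z": 0, "ax": 0, "ay": 0, "az": 0}, {"x": 0, "y": -0.17, "z": 0, "ax": 0, "ay": 0, "az": 0}, {"x": 0, "y": -0.17, "z": 0, "ax": 0, "ay": 0, "az": 0}, {"x": 0, "y": -0.17, "z": 0, "ax": 0, "ay": 0, "az": 0}, {"x": 0, "y": -0.17, "z": 0, "ax": 0, "ay": 0, "az": 0}]}}

```text
t: 14.95
position: [0.5968, -0.0168, 0.0455]
orientation: [1.0, 0.0, -0.0, 0.0]
contact_force: [-1.8, -1.9, 0.5]
finger_gap: 0.001
gripper_force: 1.1
```

Run:
```python
from h import *
np.set_printoptions(precision=4,suppress=True)
c=wrist();P=cloud(c)
for n,b in dict(knob=(.57,.63,-.09,.08,.067,.075),rim=(.54,.65,0,.2,.030,.0345),stop=(.55,.65,0,.16,.1,.11)).items():
    q=box(P,c["depth"],*b)
    if len(q): print(n,len(q),np.median(q,0),np.percentile(q,2,axis=0),np.percentile(q,98,axis=0),cv2.minAreaRect(q[:,:2].astype(np.float32)))
```

```text
knob 2415 [0.6014 0.0072 0.071 ] [ 0.5848 -0.0282  0.0673] [0.6082 0.0797 0.0748] ((0.5952279567718506, 0.024789873510599136), (0.025994256138801575, 0.11068445444107056), 0.5894037485122681)
rim 3626 [0.6101 0.0774 0.032 ] [0.5606 0.0119 0.0303] [0.63   0.1205 0.034 ] ((0.5952275991439819, 0.06234382465481758), (0.07118071615695953, 0.12466201931238174), 0.8505610227584839)
stop 3156 [0.6037 0.012  0.1036] [0.5888 0.0041 0.1002] [0.6095 0.0241 0.1097] ((0.5990871787071228, 0.014953331090509892), (0.022338945418596268, 0.0257424246519804), 1.230474829673767)
```

Call:
{"name": "move_arm", "arguments": {"moves": [{"x": -0.02, "y": -0.17, "z": 0, "ax": 0, "ay": 0, "az": 0}, {"x": 0, "y": -0.17, "z": 0, "ax": 0, "ay": 0, "az": 0}, {"x": 0, "y": -0.17, "z": 0, "ax": 0, "ay": 0, "az": 0}, {"x": 0, "y": -0.17, "z": 0, "ax": 0, "ay": 0, "az": 0}, {"x": 0, "y": -0.17, "z": 0, "ax": 0, "ay": 0, "az": 0}, {"x": 0, "y": -0.17, "z": 0, "ax": 0, "ay": 0, "az": 0}, {"x": 0, "y": -0.17, "z": 0, "ax": 0, "ay": 0, "az": 0}, {"x": 0, "y": -0.17, "z": 0, "ax": 0, "ay": 0, "az": 0}, {"x": 0, "y": -0.17, "z": 0, "ax": 0, "ay": 0, "az": 0}, {"x": 0, "y": -0.15, "z": 0, "ax": 0, "ay": 0, "az": 0}, {"x": 0, "y": -0.1, "z": 0, "ax": 0, "ay": 0, "az": 0}, {"x": 0, "y": 0, "z": 0, "ax": 0, "ay": 0, "az": 0}]}}

```text
t: 16.2
position: [0.5963, 0.0354, 0.0456]
orientation: [1.0, -0.0, 0.0, 0.001]
contact_force: [2.0, -3.1, -1.1]
finger_gap: 0.001
gripper_force: 1.9
```

Run:
```python
from h import *
c=wrist();save(c,"w4")
```

```text
(no output)
```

View pics/w4.png

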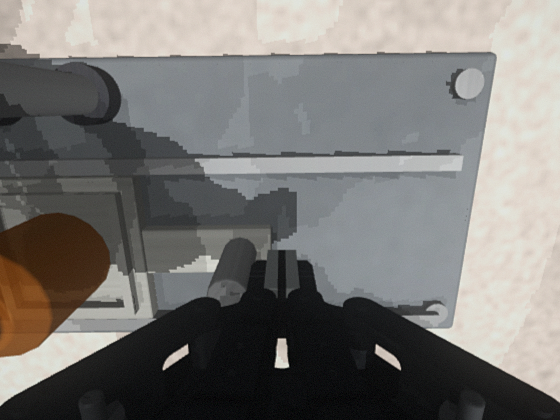

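The fingers press on the knob near (235,265) and the bottle is still upright in the seat. I'm creeping on until the tray reaches its stop.

Call:
{"name": "move_arm", "arguments": {"moves": [{"x": 0, "y": -0.06, "z": 0, "ax": 0, "ay": 0, "az": 0}, {"x": 0, "y": -0.06, "z": 0, "ax": 0, "ay": 0, "az": 0}, {"x": 0, "y": -0.06, "z": 0, "ax": 0, "ay": 0, "az": 0}, {"x": 0, "y": 0, "z": 0, "ax": 0, "ay": 0, "az": 0}]}}

```text
t: 16.65
position: [0.5962, 0.0355, 0.0457]
orientation: [1.0, -0.002, -0.0, 0.004]
contact_force: [1.2, -11.7, -0.6]
finger_gap: -0.004
gripper_force: 6.1
```

Call:
{"name": "move_arm", "arguments": {"moves": [{"x": 0, "y": -0.06, "z": 0, "ax": 0, "ay": 0, "az": 0}, {"x": 0, "y": -0.06, "z": 0, "ax": 0, "ay": 0, "az": 0}, {"x": 0, "y": 0, "z": 0, "ax": 0, "ay": 0, "az": 0}]}}

```text
t: 16.95
position: [0.5962, 0.0357, 0.0458]
orientation: [1.0, -0.003, -0.0, 0.005]
contact_force: [0.8, -18.3, -0.7]
finger_gap: -0.002
gripper_force: 8.7
```

The tray is against its stop (18 N). I'll back off, rise and check.

Call:
{"name": "move_arm", "arguments": {"moves": [{"x": 0, "y": 0.5, "z": 0, "ax": 0, "ay": 0, "az": 0}, {"x": 0, "y": 0.7, "z": 0, "ax": 0, "ay": 0, "az": 0}, {"x": 0, "y": 0.3, "z": 0, "ax": 0, "ay": 0, "az": 0}, {"x": 0, "y": 0, "z": -0.8, "ax": 0, "ay": 0, "az": 0}, {"x": 0, "y": 0, "z": -1, "ax": 0, "ay": 0, "az": 0}, {"x": 0, "y": 0, "z": -1, "ax": 0, "ay": 0, "az": 0}, {"x": 0, "y": 0, "z": -1, "ax": 0, "ay": 0, "az": 0}, {"x": 0, "y": 0, "z": -1, "ax": 0, "ay": 0, "az": 0}, {"x": 0, "y": 0, "z": -1, "ax": 0, "ay": 0, "az": 0}, {"x": 0, "y": 0, "z": -1, "ax": 0, "ay": 0, "az": 0}, {"x": 0, "y": 0, "z": -1, "ax": 0, "ay": 0, "az": 0}, {"x": 0, "y": 0, "z": 0, "ax": 0, "ay": 0, "az": 0}]}}

```text
t: 18.15
position: [0.5988, 0.0019, 0.284]
orientation: [1.0, 0.001, 0.004, -0.001]
contact_force: [0.1, 0.1, -0.4]
finger_gap: -0.001
gripper_force: 0.0
```

Run:
```python
from h import *
np.set_printoptions(precision=4,suppress=True)
for i in range(2):
    c=wrist() if i==0 else optics.camera("top");c["extrinsics"]=np.array(c["extrinsics"])
    P=cloud(c)
    for n,b in dict(knob=(.57,.63,0.02,.08,.067,.075),rim=(.54,.65,0.05,.24,.030,.0345),pad=(.5,.66,.24,.34,.05,.09),head=(.55,.75,.1,.2,.19,.2),base=(.5,.75,-.12,.36,.014,.018)).items():
        q=box(P,c["depth"],*b)
        if len(q): print(n,len(q),np.median(q,0),np.percentile(q,2,axis=0),np.percentile(q,98,axis=0),cv2.minAreaRect(q[:,:2].astype(np.float32)))
```

```text
knob 192 [0.5959 0.0574 0.0709] [0.5882 0.0496 0.0683] [0.6036 0.0654 0.0726] ((0.5955753922462463, 0.05731569975614548), (0.01671941578388214, 0.017155800014734268), 81.9948959350586)
rim 577 [0.6019 0.1258 0.0321] [0.5595 0.1174 0.0303] [0.6286 0.1621 0.0339] ((0.5952048897743225, 0.10820653289556503), (0.07053059339523315, 0.1130165085196495), 2.023479700088501)
pad 2347 [0.5916 0.2953 0.0735] [0.5578 0.2795 0.0678] [0.6284 0.3122 0.0795] ((0.5923902988433838, 0.296637624502182), (0.07512257993221283, 0.03706224262714386), 1.046985387802124)
head 7137 [0.6372 0.1491 0.1906] [0.5733 0.1237 0.19  ] [0.6878 0.1818 0.1969] ((0.6301297545433044, 0.15171054005622864), (0.12407442182302475, 0.06531263887882233), 0.7060989141464233)
base 16372 [0.632  0.0224 0.0161] [ 0.5387 -0.0678  0.0145] [0.6932 0.1706 0.0177] ((0.6426318287849426, 0.12844985723495483), (0.21537405252456665, 0.4001201093196869), 0.46524176001548767)
knob 23 [0.5945 0.0579 0.0713] [0.5886 0.0519 0.0683] [0.6003 0.0653 0.0741] ((0.5944446325302124, 0.059186555445194244), (0.0116383982822299, 0.014578158967196941), 1.9189561605453491)
rim 76 [0.5642 0.1462 0.0317] [0.5512 0.0953 0.0301] [0.6237 0.2111 0.0342] ((0.5850725769996643, 0.13913939893245697), (0.07864394783973694, 0.1595010757446289), 1.0673086643218994)
pad 597 [0.5908 0.285  0.0699] [0.5563 0.2489 0.052 ] [0.6272 0.3162 0.0806] ((0.5914851427078247, 0.27901023626327515), (0.07806684821844101, 0.07510863244533539), 88.17727661132812)
head 560 [0.6234 0.1538 0.1914] [0.57   0.1243 0.1901] [0.6861 0.1843 0.1978] ((0.6284424662590027, 0.1524399071931839), (0.12654733657836914, 0.06564800441265106), 1.2637805938720703)
base 1653 [0.6212 0.1104 0.016 ] [ 0.5348 -0.0084  0.0141] [0.6897 0.3202 0.0179] ((0.6417832374572754, 0.15095791220664978), (0.21512894332408905, 0.3527801036834717), 0.9008761644363403)
```

The knob is at y 0.0574, so the tray is fully home, and the head centre agrees. The treadle pad's middle is at about (0.592, 0.288).

Call:
{"name": "move_arm", "arguments": {"moves": [{"x": -0.1, "y": -0.6, "z": 0, "ax": 0, "ay": 0, "az": 0}, {"x": -0.1, "y": -0.9, "z": 0, "ax": 0, "ay": 0, "az": 0}, {"x": 0, "y": -0.9, "z": 0, "ax": 0, "ay": 0, "az": 0}, {"x": 0, "y": -0.9, "z": 0, "ax": 0, "ay": 0, "az": 0}, {"x": 0, "y": -0.9, "z": 0, "ax": 0, "ay": 0, "az": 0}, {"x": 0, "y": -0.9, "z": 0, "ax": 0, "ay": 0, "az": 0}, {"x": 0, "y": -0.9, "z": 0, "ax": 0, "ay": 0, "az": 0}, {"x": 0, "y": -0.9, "z": 0, "ax": 0, "ay": 0, "az": 0}, {"x": 0, "y": -0.9, "z": 0, "ax": 0, "ay": 0, "az": 0}, {"x": 0, "y": -0.9, "z": 0, "ax": 0, "ay": 0, "az": 0}, {"x": 0, "y": -0.9, "z": 0, "ax": 0, "ay": 0, "az": 0}, {"x": 0, "y": 0, "z": 0, "ax": 0, "ay": 0, "az": 0}]}}

```text
t: 19.45
position: [0.5872, 0.2946, 0.2771]
orientation: [1.0, 0.004, -0.002, -0.002]
contact_force: [0.0, 1.0, 0.5]
finger_gap: 0.001
gripper_force: 0.0
```

Call:
{"name": "move_arm", "arguments": {"moves": [{"x": 0, "y": 0, "z": 0.6, "ax": 0, "ay": 0, "az": 0}, {"x": 0, "y": 0, "z": 0.9, "ax": 0, "ay": 0, "az": 0}, {"x": 0, "y": 0, "z": 0.9, "ax": 0, "ay": 0, "az": 0}, {"x": 0, "y": 0, "z": 0.9, "ax": 0, "ay": 0, "az": 0}, {"x": 0, "y": 0, "z": 0.9, "ax": 0, "ay": 0, "az": 0}, {"x": 0, "y": 0, "z": 0.9, "ax": 0, "ay": 0, "az": 0}, {"x": 0, "y": 0, "z": 0.7, "ax": 0, "ay": 0, "az": 0}, {"x": 0, "y": 0, "z": 0.3, "ax": 0, "ay": 0, "az": 0}, {"x": 0, "y": 0, "z": 0, "ax": 0, "ay": 0, "az": 0}, {"x": 0, "y": 0, "z": 0, "ax": 0, "ay": 0, "az": 0}]}}

```text
t: 20.45
position: [0.5905, 0.2882, 0.097]
orientation: [1.0, 0.0, 0.0, -0.0]
contact_force: [-0.2, -0.1, 0.5]
finger_gap: -0.002
gripper_force: 0.0
```

Call:
{"name": "move_arm", "arguments": {"moves": [{"x": 0.03, "y": 0, "z": 0.4, "ax": 0, "ay": 0, "az": 0}, {"x": 0, "y": 0, "z": 0.3, "ax": 0, "ay": 0, "az": 0}, {"x": 0, "y": -0.02, "z": 0.2, "ax": 0, "ay": 0, "az": 0}, {"x": 0, "y": -0.02, "z": 0.2, "ax": 0, "ay": 0, "az": 0}, {"x": 0, "y": -0.02, "z": 0.2, "ax": 0, "ay": 0, "az": 0}, {"x": 0, "y": 0, "z": 0.2, "ax": 0, "ay": 0, "az": 0}, {"x": 0, "y": 0, "z": 0.2, "ax": 0, "ay": 0, "az": 0}, {"x": 0, "y": 0, "z": 0.15, "ax": 0, "ay": 0, "az": 0}, {"x": 0, "y": 0, "z": 0.1, "ax": 0, "ay": 0, "az": 0}, {"x": 0, "y": 0, "z": 0, "ax": 0, "ay": 0, "az": 0}]}}

```text
t: 21.45
position: [0.5913, 0.2956, 0.0436]
orientation: [1.0, 0.001, 0.001, -0.004]
contact_force: [-9.2, 3.8, 34.3]
finger_gap: 0.001
gripper_force: 17.2
```

The treadle is at its stop (z 0.0436). I'll hold it there, then release.

Call:
{"name": "move_arm", "arguments": {"moves": [{"x": 0, "y": 0, "z": -0.06, "ax": 0, "ay": 0, "az": 0}, {"x": 0, "y": 0, "z": 0, "ax": 0, "ay": 0, "az": 0}, {"x": 0, "y": 0, "z": 0, "ax": 0, "ay": 0, "az": 0}, {"x": 0, "y": 0, "z": 0, "ax": 0, "ay": 0, "az": 0}, {"x": 0, "y": 0, "z": 0, "ax": 0, "ay": 0, "az": 0}, {"x": 0, "y": 0, "z": 0, "ax": 0, "ay": 0, "az": 0}, {"x": 0, "y": 0, "z": 0, "ax": 0, "ay": 0, "az": 0}, {"x": 0, "y": 0, "z": 0, "ax": 0, "ay": 0, "az": 0}]}}

```text
t: 22.25
position: [0.5913, 0.2956, 0.0438]
orientation: [1.0, 0.001, 0.001, -0.004]
contact_force: [-5.5, 4.3, 24.6]
finger_gap: -0.002
gripper_force: 11.9
```

Run:
```python
from h import *
c=wrist();P=cloud(c);q=box(P,c["depth"],.56,.62,.3,.33,.03,.09);print(len(q),np.median(q,0),q[:,2].min(),q[:,2].max())
c=optics.camera("scene");save(c,"s2")
```

```text
4449 [0.60212703 0.31264383 0.04420237] 0.03683511288431421 0.08997047449323785
```

View pics/s2.png

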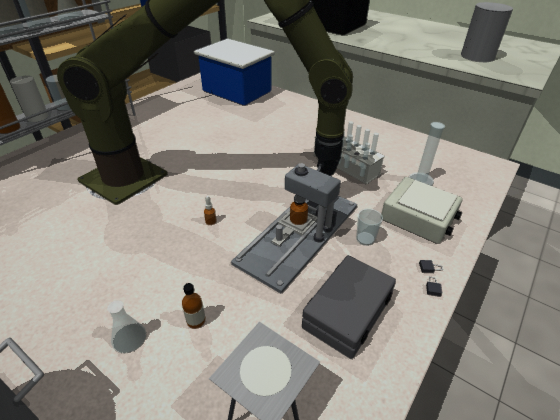

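The pad is level at 44 mm, and the bottle stands under the ram near (299,210) with everything else in place. Releasing the treadle gently and then rising.

Call:
{"name": "move_arm", "arguments": {"moves": [{"x": 0, "y": 0, "z": -0.4, "ax": 0, "ay": 0, "az": 0}, {"x": 0, "y": 0, "z": -0.2, "ax": 0, "ay": 0, "az": 0}, {"x": 0, "y": 0, "z": -0.2, "ax": 0, "ay": 0, "az": 0}, {"x": 0, "y": 0, "z": -0.2, "ax": 0, "ay": 0, "az": 0}, {"x": 0, "y": 0, "z": -0.2, "ax": 0, "ay": 0, "az": 0}, {"x": 0, "y": 0, "z": -0.4, "ax": 0, "ay": 0, "az": 0}, {"x": 0, "y": 0, "z": -0.6, "ax": 0, "ay": 0, "az": 0}, {"x": 0, "y": 0, "z": -0.9, "ax": 0, "ay": 0, "az": 0}, {"x": 0, "y": 0, "z": -0.9, "ax": 0, "ay": 0, "az": 0}, {"x": 0, "y": 0, "z": -0.9, "ax": 0, "ay": 0, "az": 0}, {"x": 0, "y": 0, "z": 0, "ax": 0, "ay": 0, "az": 0}, {"x": 0, "y": 0, "z": 0, "ax": 0, "ay": 0, "az": 0}]}}

```text
t: 23.55
position: [0.5912, 0.2906, 0.1876]
orientation: [1.0, 0.0, 0.0, -0.001]
contact_force: [-0.6, -0.2, -1.1]
finger_gap: -0.005
gripper_force: 0.0
```

Run:
```python
from h import *
np.set_printoptions(precision=4,suppress=True)
c=optics.camera("scene");c["extrinsics"]=np.array(c["extrinsics"]);P=cloud(c)
f=c["frame"][180:260,230:360];cv2.imwrite("pics/s3.png",cv2.cvtColor(cv2.resize(f,None,fx=5,fy=5,interpolation=2),cv2.COLOR_RGB2BGR))
q=box(P,c["depth"],.57,.62,.12,.18,.03,.12);print(len(q),q[:,2].max(),np.median(q,0))
c=optics.camera("top");c["extrinsics"]=np.array(c["extrinsics"]);P=cloud(c)
for n,b in dict(pad=(.5,.66,.24,.34,.05,.09),knob=(.57,.63,0.02,.08,.067,.075)).items():
    q=box(P,c["depth"],*b);print(n,len(q),np.median(q,0))
```

```text
428 0.11994135259209138 [0.6033 0.1392 0.0729]
pad 320 [0.5785 0.2762 0.0669]
knob 23 [0.5945 0.0579 0.0711]
```

View pics/s3.png

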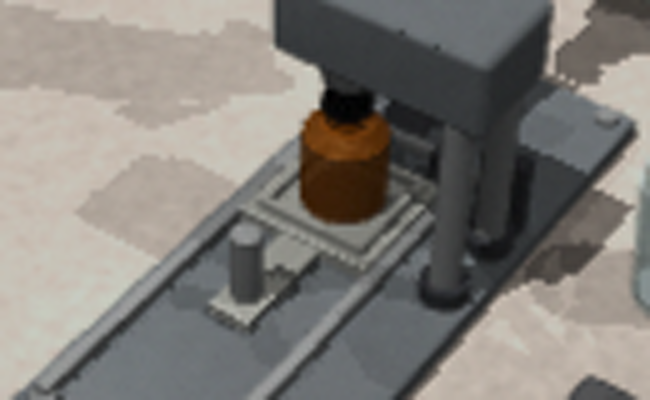

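The closed bottle stands upright in the home tray at about (345,165) in the crop, the treadle is back up, and the arm is clear.

```bash
python3 -c "
from rig import ticket
print(ticket.finish_job())"
```

```text
the job is handed in; nothing more can be done
None
```

I stood the squat bottle in the tray, pushed the tray home, pressed the treadle to its stop to drive the stopper in, let it come up, and handed the job in at about 24 s; the hand-in returned no verdict, and I inferred the stopper depth from the treadle's travel rather than measuring it.

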